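# Seat the sample carousel on its keyed drive and bolt it

### The arm

A 7-joint arm with a two-finger parallel gripper is mounted at the origin on the work surface. World frame = base frame: x ahead of the robot, y to its left, z up, the work surface at z = 0. Lengths are in mm, angles in rad, forces in N, time in s.
With the tool pointing down it reaches from about 400 to 875 mm from the base axis. Payload 4.4 kg.
Tool frame: the origin (TCP) lies on the centre line of the jaws, within the pads' length; the fingertips stand 25 mm ahead of it and the grasp point (between the pads) lies 6 mm ahead of it; x points along the fingers, y is the direction in which the jaws open and shut, and the axes are right-handed (so a half turn about x gives the same grasp; the last joint's range is limited). The gripper opens to 85 mm and grips with 20 to 120 N. Pads are 22 mm wide; open, the fingers measure 114 mm over their backs; the gripper's body (76 mm by 85 mm) begins 54 mm behind the grasp point. The pads swing forward as they close: fully open they stand 13 mm farther back than shut.
Start: joints at [-1.299, 0.628, 0.038, 1.517, -0.027, 0.996, -0.02], TCP at [215.395, 613.288, 256.313] pointing down, gripper open.
Joint ranges: [-3.06, 3.06], [-0.37, 2.12], [-1.25, 1.32], [0.18, 2.47], [-1.1, 4.24], [0.23, 1.98], [-2.94, 2.94]. Speed limits (rad/s): [2.57, 2.57, 3.14, 3.14, 3.14, 3.14, 3.14].

### API

Orientations are given as [roll, pitch, yaw] about the fixed x, y, z axes, in that order (R = Rz(yaw) Ry(pitch) Rx(roll)).
In Python, from cell import * gives the robot as it stands. The module is installed in compiled form; this text tells all that it offers.
- The arm moves only by the tool jog_arm, never from a script. Its argument "series" is a list of rows, each a list of 3 entries, a list of its own where there are three numbers: the turn, a rotation vector about the tool's x, y, z in degrees, then the shift along the tool's x, y, z in mm, then the gripper's target within -1 to 1 (shut at 1, half-way at 0, fully open at -1). In form: [[[rx, ry, rz], [dx, dy, dz], hand], ...]. A call has 1 to 8 rows; each row shifts and turns the commanded pose from where the row before left it, along the tool's axes as they then stand; what a row does not reach is not made up. A row lasts 1/8 s, in which the tool goes at most 62.5 mm and 10.7 degrees, less where a joint would pass 70% of its speed; a pose out of reach is approached as far as the arm can. A call is refused whole if a number of a shift passes 62.5 or a number of a turn 10.7, either way. A call with a gripper value outside its range is refused whole. The fingers move at their own pace and stop on an object; the grip force is fixed at half the most. Time passes only in rows, so rows that do not move let the fingers close. It gives the time, the measured TCP pose, the force and the opening at its end, in the units of the state.
- read_state(): the state, without advancing time (a new reading comes with each control period).
- get_image(name): name is "scene" or "top"; returns a dict with "img" (384x512x3 uint8, red, green, blue), "range_z" (384x512 float32, mm along the optical axis (not along the pixel's ray), 0 where there is no reading), "fovy" (degrees; the focal length in pixels is half the picture's height over the tangent of half this angle, whatever the lens; pixels are square), "cx", "cy" (the principal point, pixels), "k1" (the pictures are not rectified: a ray, as slopes to the right and down, at radius r is drawn at 1 + k1 r^2 times it, then the intrinsics apply), "cam_to_world" (4x4, takes a point from camera to world coordinates). Camera axes: x right, y up, looking along -z (the intrinsics and any distortion apply to the point x, -y, -z); pixel columns grow to the right and rows downward; lengths in mm; the calibration is good to about 2 mm. A picture is of the moment at which its call begins.
- finish_job(): hands the job in, once; it reports no verdict.
The state is a dict: "clock": time; "qpos": joint angles; "qd": joint speeds; "tau": joint torques, N m; "eef_pos": TCP position; "tool_rot": TCP orientation; "force": force on the tool from outside, world axes, zero at the start; "torque": the same for the moment, N m; "width": finger opening in mm.
Only numpy, scipy, OpenCV 4.12 (cv2) and the standard library are available. Lean on these libraries where they do the work, as an engineer would, in place of code of your own. Each camera call takes 0.05 s, during which the arm holds its last target. There are 200 camera calls.

### The job

The sample carousel has been set down on its spindle at the wrong angle, so it is riding up on the drive's keys. Turn it by pushing its finger peg round slowly, without lifting it, until its notch finds the key and it drops down flat; then slide the retaining bolt fully home over its rim. Leave the jar, the brown bottle and the tip rack beside it where they stand, and let go of everything.

Things in the scene. Friction and masses are not known exactly. Their poses are not given: they have to be found in the camera images.
- station: fixed white sample-changer housing with a blue foot stripe, 200 x 270 mm, flat top 40 mm above the bench. Origin: on the bench straight below the carousel's spindle; it spans x -100 to 100 and y -97 to 172 mm. z is up; +y points from the spindle towards the retaining bolt
- carousel: aluminium disc, diameter 150 mm, 10 mm thick, 0.6 kg, free to turn on the spindle. Origin: centre of its underside. A 14 mm rim notch (opposite the peg) and two slots. Riding on the keys, its underside is 56 mm above the bench; at just one angle of the full turn (2 mm play) it drops 8 mm and can turn no further. Cups stand 6 mm, a hub sleeve (radius 20 mm) 26 mm above its top. Pushing the peg takes 1 to 4 N
- peg (a point): centre, half-way up, of the carousel's upright steel finger peg (smooth, slippery): diameter 18 mm, 45 mm tall, standing on the disc's top 52 mm from the disc's centre. The point is 32.5 mm above the disc's underside. The rim notch is on the opposite side of the disc from the peg
- bolt_knob (a point): centre of the retaining bolt's upright steel tab, by which it is pushed: 34 mm wide (station x), 10 mm thick (station y), 42 mm tall, 65 to 107 mm above the bench; 135 mm from the spindle when open. Rails on both sides of the bolt have their tops 66 mm above the bench
- bolt (a joint): slide of the retaining bolt in m: 0 open, 0.030 at its end stop, its blade then 9 mm over the carousel's rim; grows as it is pushed towards the spindle (station -y). Friction 2 N, stays where left. The blade, 60.5 to 65.5 mm above the bench, clears the seated carousel but strikes the rim of one that is not down
- vial_jar: small brown glass jar, diameter 32 mm, 45 mm tall, standing on the housing's top near the bolt; leave alone. Origin: centre of its underside
- reagent_bottle: brown glass bottle with a blue cap, diameter 66 mm, 120 mm tall, standing on the bench at the housing's -y side; leave alone. Origin: centre of its underside
- tip_rack: grey pipette tip rack, 85 x 125 x 58 mm, standing on the bench at the housing's bolt side; leave alone. Origin: centre of its underside
- spindle_top (a point): top of the steel spindle (radius 14 mm, 102 mm above the bench) on the round dark drive plate (radius 87 mm, top 48 mm above the bench). The plate has three keys 8 mm high, each at another radius, at an angle that is not told (the carousel's seat is 40 to 200 deg anticlockwise, seen from above, of where it starts); one key, 10 mm wide, sticks out 10 mm beyond the carousel's rim and is seen there

How it is judged:
By the outcome, as a careful person would: the job done as asked, in the order asked, and still so for the second after the job is handed in, with the robot touching nothing.
It also fails if it takes over 58 s, if anything falls off the work surface, if the arm or the gripper's body presses on something with over 40 N, if the wrist force passes 120 N, or if a joint passes its speed limit or range.

## Working session

There is one attempt and no reset: what is moved stays moved. The work goes in short steps, Python scripts to look and compute and a tool call to move; the robot and the scene stay as the last step left them, time stands still between calls to the robot, and variables do not carry over. Pictures are saved under pics/ and viewed, about 8 in all and at most 12, crops included, and the job is handed in when it is done.

Besides the shell and the picture viewer there is one more tool, called after ">>>" as name([rows], argument=value, ...), one row to a line, values as JSON. jog_arm: Moves the arm, as the interface text tells. Its arguments: {"type":"object","properties":{"series":{"type":"array"}},"required":["series"]}

```bash
mkdir -p pics; cat > h.py <<'E'
from cell import *
import numpy as np, cv2
def cloud(d):
    h,w=d["range_z"].shape; f=h/2/np.tan(np.radians(d["fovy"])/2)
    K=np.array([[f,0,d["cx"]],[0,f,d["cy"]],[0,0,1.]])
    u,v=np.meshgrid(np.arange(w),np.arange(h))
    p=cv2.undistortPoints(np.stack([u,v],-1).reshape(-1,1,2).astype(float),K,np.array([d["k1"],0,0,0.])).reshape(h,w,2)
    z=d["range_z"]; P=np.stack([p[...,0]*z,-p[...,1]*z,-z],-1)
    T=np.array(d["cam_to_world"]); W=P@T[:3,:3].T+T[:3,3]; W[z==0]=np.nan
    return W
def save(d,n): cv2.imwrite("pics/"+n,cv2.cvtColor(d["img"],cv2.COLOR_RGB2BGR))
E
python3 - <<'E'
from h import *
for n in("top","scene"):
    d=get_image(n); save(d,n+"0.png"); np.save(n+"0.npy",cloud(d)); print(n,d["fovy"],d["k1"],np.round(d["cam_to_world"],2).tolist())
s=read_state(); print({k:np.round(v,3).tolist() for k,v in s.items()})
E
```

```text
top 54.846833359480556 -0.050452803670118146 [[-0.01, 0.98, -0.18, 447.22], [-1.0, -0.01, 0.03, 66.23], [0.02, 0.18, 0.98, 829.8], [0.0, 0.0, 0.0, 1.0]]
scene 43.77033891189174 0.044387468556180386 [[0.48, -0.54, 0.69, 1186.06], [0.88, 0.28, -0.39, -271.75], [0.01, 0.79, 0.61, 624.04], [0.0, 0.0, 0.0, 1.0]]
{'clock': 0.1, 'qpos': [-1.299, 0.629, 0.038, 1.518, -0.027, 0.996, -0.02], 'qd': [0.002, -0.002, 0.001, -0.003, 0.002, -0.001, 0.001], 'tau': [0.002, -56.453, 1.23, -19.397, 0.011, 0.005, -0.0], 'eef_pos': [215.196, 612.787, 255.475], 'tool_rot': [-1.556, 1.569, -1.894], 'force': [-0.946, 0.64, 1.386], 'torque': [-0.012, -0.039, 0.009], 'width': 85.588}
```

View pics/top0.png

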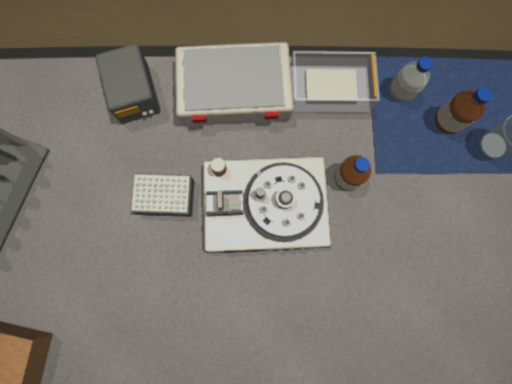

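View pics/scene0.png

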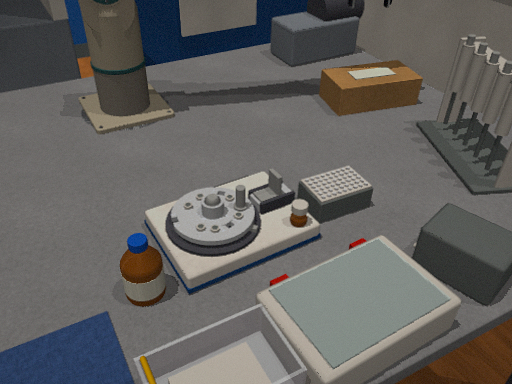

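Top view: spindle about (286,198), peg (260,193), bolt tab (220,200), jar (218,167), rack (162,194), bottle (353,172), notch about (318,206). The image's left is world +y and its top is world +x.

```bash
python3 - <<'E'
from h import *
W=np.load("top0.npy"); S=np.load("scene0.npy")
t=cv2.imread("pics/top0.png"); s=cv2.imread("pics/scene0.png")
a=cv2.resize(t[150:256,195:335],None,fx=5.3,fy=5.3,interpolation=cv2.INTER_CUBIC); cv2.imwrite("pics/c1.png",a)
b=cv2.resize(s[165:285,140:325],None,fx=4.2,fy=4.2,interpolation=cv2.INTER_CUBIC); cv2.imwrite("pics/c2.png",b)
for n,(u,v) in dict(sp=(286,198),peg=(260,193),tab=(220,199),jar=(218,164),c1=(206,162),c2=(324,160),c3=(207,248),c4=(327,243),disc=(280,175)).items(): print(n,W[v,u].round(1))
# height-sliced clusters, both clouds
for nm,C in(("top",W),("scene",S)):
    z=C[...,2]; roi=(abs(C[...,0]-430)<150)&(abs(C[...,1]-110)<250)
    for lo,hi in((95,115),(36,43),(60,72)):
        m=(roi&(z>lo)&(z<hi)).astype(np.uint8)
        n,l,st,c=cv2.connectedComponentsWithStats(m)
        for i in range(1,n):
            if st[i,4]>8:
                P=C[l==i]; print(nm,lo,st[i,4],"c",c[i].round(),"med",np.median(P,0).round(1),"min",P.min(0).round(),"max",P.max(0).round())
E
```

```text
sp [574.5  -7.9 101.8]
peg [583.7  44.3 108.7]
tab [572.1 123.4 108.4]
jar [650.5 130.3  82.9]
c1 [666.9 160.4  39.7]
c2 [nan nan nan]
c3 [479.  155.3  41.2]
c4 [ 487.4 -100.3   37.8]
disc [6.303e+02 1.000e-01 6.680e+01]
top 95 10 c [260. 196.] med [579.3  44.1 106.7] min [578.  40.  96.] max [580.  48. 111.]
top 95 70 c [220. 201.] med [568.1 123.6 106.4] min [556. 120.  96.] max [579. 130. 110.]
top 95 89 c [286. 199.] med [572.8  -7.7 100.8] min [565. -21.  95.] max [580.   6. 105.]
top 36 2782 c [256. 234.] med [503.8  79.2  39.9] min [ 472. -107.   36.] max [580. 164.  43.]
top 36 11 c [154. 213.] med [554.3 269.9  39.6] min [554. 259.  36.] max [555. 282.  42.]
top 36 9 c [186. 214.] med [551.6 201.2  41.2] min [551. 195.  37.] max [554. 210.  42.]
top 60 391 c [227. 207.] med [562.4 109.9  65.2] min [548.  81.  60.] max [580. 154.  69.]
top 60 1793 c [284. 215.] med [545.1  -6.1  66.2] min [503. -82.  60.] max [579.  66.  72.]
scene 95 80 c [273. 174.] med [568.7 121.  106.6] min [555. 118.  95.] max [580. 130. 111.]
scene 95 59 c [210. 197.] med [575.3 -11.1 102.2] min [568. -22.  95.] max [580.   4. 106.]
scene 36 474 c [248. 182.] med [492.6 110.1  41.5] min [470.  46.  36.] max [541. 158.  43.]
scene 36 18 c [302. 190.] med [567.  194.2  39.1] min [554. 193.  36.] max [578. 196.  43.]
scene 36 538 c [160. 219.] med [511.7 -94.6  41. ] min [ 478. -109.   36.] max [579. -38.  43.]
scene 60 50 c [285. 188.] med [569.9 151.2  61.4] min [552. 140.  60.] max [580. 157.  64.]
scene 60 253 c [261. 192.] med [563.6  99.6  66.6] min [547.  79.  60.] max [580. 122.  72.]
scene 60 1097 c [198. 204.] med [544.5 -30.   67.4] min [499. -84.  60.] max [580.  57.  72.]
scene 60 17 c [247. 200.] med [575.2  64.2  67.7] min [567.  59.  66.] max [580.  68.  69.]
```

View pics/c1.png

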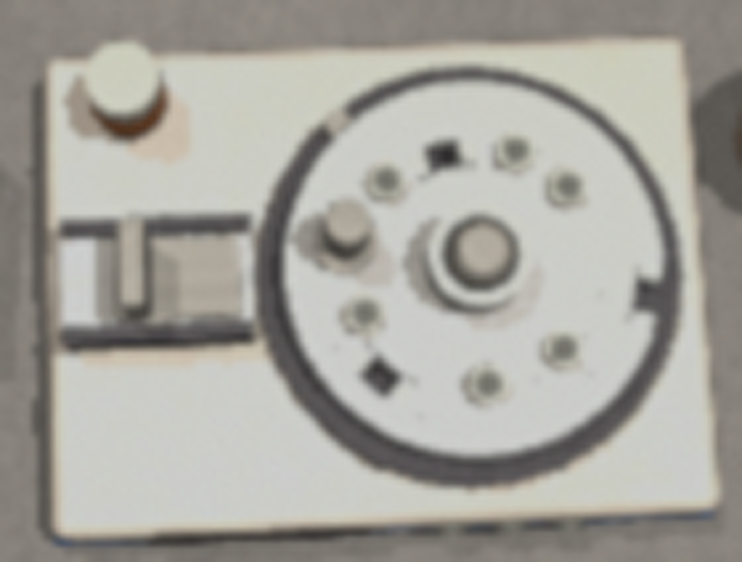

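View pics/c2.png

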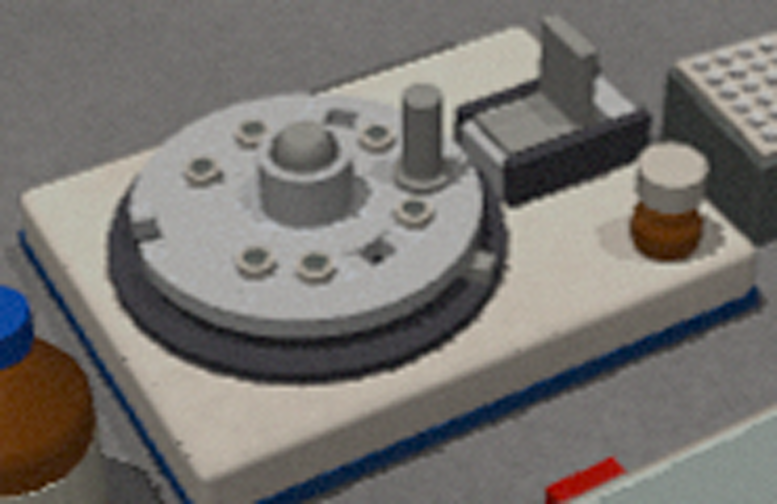

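Crop 1 shows the peg at about (347,228), the spindle (480,250), the notch (650,296) and the key tip as a light patch at (338,120). Crop 2 confirms that key at (482,265), at the rim on the jar's side. Next I'll get the angles.

```bash
cat >> h.py <<'E'
def ray(d,u,v,z):
    f=d["img"].shape[0]/2/np.tan(np.radians(d["fovy"])/2)
    K=np.array([[f,0,d["cx"]],[0,f,d["cy"]],[0,0,1.]])
    x,y=cv2.undistortPoints(np.array([[[u,v]]],float),K,np.array([d["k1"],0,0,0.]))[0,0]
    T=np.array(d["cam_to_world"]); r=T[:3,:3]@[x,-y,-1]; return T[:3,3]+r*(z-T[2,3])/r[2]
E
python3 - <<'E'
from h import *
from scipy.spatial.transform import Rotation as Ro
t=get_image("top"); s=get_image("scene")
T=lambda a,b,z:ray(t,195+(a+.5)/5.3-.5,150+(b+.5)/5.3-.5,z)
S=lambda a,b,z:ray(s,140+(a+.5)/4.2-.5,165+(b+.5)/4.2-.5,z)
P=dict(sp=(T(483,248,102),S(303,125,102)),peg=(T(349,222,111),S(423,90,111)),key=(T(338,120,56),S(484,262,56)),notch=(T(648,296,66),S(147,228,66)),tab=(T(133,218,107),S(566,33,107)),jar=(T(123,80,85),S(672,158,85)))
c=(P["sp"][0]+P["sp"][1])/2
for n,p in P.items():
    for q in p:
        e=q-c; print(n,q.round(1),"r",np.hypot(*e[:2]).round(1),"ang",np.degrees(np.arctan2(e[1],e[0])).round(1))
for nm,C in(("top",cloud(t)),("scene",cloud(s))):
    z=C[...,2]; m=((abs(C[...,0]-580)<110)&(abs(C[...,1]-60)<120)&(z>96)&(z<114)).astype(np.uint8)
    n,l,st,_=cv2.connectedComponentsWithStats(m)
    for i in range(1,n):
        if st[i,4]>8: Q=C[l==i]; print(nm,st[i,4],np.median(Q,0).round(1),Q.min(0).round(),Q.max(0).round())
print(Ro.from_euler("xyz",read_state()["tool_rot"]).as_matrix().round(3))
E
```

```text
sp [577.8  -7.4 102. ] r 4.4 ang -16.3
sp [569.4  -5.  102. ] r 4.4 ang 163.7
peg [586.3  43.4 111. ] r 51.2 ang 75.6
peg [581.8  45.8 111. ] r 52.6 ang 81.1
key [639.1  45.7  56. ] r 83.6 ang 38.4
key [636.2  46.4  56. ] r 81.7 ang 40.0
notch [564.6 -76.2  66. ] r 70.6 ang -97.4
notch [560.6 -74.7  66. ] r 69.8 ang -100.8
tab [589.  124.3 107. ] r 131.4 ang 83.3
tab [569.2 124.4 107. ] r 130.7 ang 91.9
jar [648.4 130.5  85. ] r 155.8 ang 61.3
jar [643.6 133.8  85. ] r 156.5 ang 63.4
top 72 [585.6  44.2 110.5] [578.  36.  96.] [596.  52. 114.]
top 98 [572.7 123.8 106.3] [556. 119.  97.] [589. 130. 110.]
top 140 [576.6  -7.6 101.1] [565. -21.  96.] [590.   6. 105.]
scene 128 [576.6 122.1 105.4] [554. 119.  96.] [591. 130. 110.]
scene 115 [591.   40.9 109. ] [578.  34.  96.] [598.  51. 114.]
scene 137 [581.9  -9.6 101.4] [569. -22.  96.] [592.   5. 105.]
[[-0.     0.331  0.943]
 [-0.001  0.943 -0.331]
 [-1.    -0.001  0.   ]]
```

Spindle is at about (577.5,-7.5), with the peg at 80° (r 52), the notch at 260° and the key at about 41°. The carousel has to turn about 141° anticlockwise. I'll approach above the peg with the jaws half open, as a cage.

>>> jog_arm([
  [[0,0,0],[7,-34.5,45],0],
  [[0,0,0],[7,-34.5,45],0],
  [[0,0,0],[7,-34.5,45],0],
  [[0,0,0],[7,-34.5,45],0],
  [[0,0,0],[7,-34.5,45],0],
  [[0,0,0],[7,-34.5,45],0],
  [[0,0,0],[7,-34.5,45],0],
  [[0,0,0],[7,-34.5,45],0],
])

```text
clock: 1.2
eef_pos: [464.5, 232.1, 200.2]
tool_rot: [1.042, 1.57, 0.704]
force: [0.5, 0.7, 0.4]
width: 42.6
```

>>> jog_arm([
  [[0,0,0],[7,-34.5,45],0],
  [[0,0,0],[7,-34.5,45],0],
  [[0,0,0],[7,-34.5,45],0],
  [[0,0,0],[7,-34.5,45],0],
  [[10,0,0],[0,0,0],0],
  [[10,0,0],[0,0,0],0],
  [[10,0,0],[0,0,0],0],
  [[10,0,0],[0,0,0],0],
])

```text
clock: 2.2
eef_pos: [587.6, 43.7, 172.1]
tool_rot: [-2.294, 1.57, 2.948]
force: [-0.0, -0.7, -0.4]
width: 42.7
```

>>> jog_arm([
  [[10,0,0],[0,0,0],0],
  [[10,0,0],[0,0,0],0],
  [[10,0,0],[0,0,0],0],
  [[10.7,0,0],[0,0,0],0],
  [[0,0,0],[0,0,0],0],
  [[0,0,0],[0,0,0],0],
])

```text
clock: 2.95
eef_pos: [587.6, 43.8, 172.2]
tool_rot: [-1.503, 1.571, 3.037]
force: [0.6, 0.2, -0.3]
width: 42.8
```

```bash
cat >> h.py <<'E'
from scipy.spatial.transform import Rotation as Ro
def where(c=(577.5,-7.5)):
    s=read_state(); R=Ro.from_euler("xyz",s["tool_rot"]).as_matrix(); p=np.array(s["eef_pos"]); e=p[:2]-c
    print("t",s["clock"],"p",p.round(1),"r %.1f ang %.1f ytool %.1f"%(np.hypot(*e),np.degrees(np.arctan2(e[1],e[0])),np.degrees(np.arctan2(R[1,1],R[0,1]))),"xtool",R[:,0].round(3),"F",np.round(s["force"],1),"w",round(s["width"],1),"q7",round(s["qpos"][6],2)); return p,R
E
python3 -c "
from h import *
p,R=where(); print((R.T@(np.array([587,44,p[2]])-p)).round(1)); save(get_image('top'),'t1.png')"
```

```text
t 2.95 p [587.6  43.8 172.2] r 52.3 ang 78.9 ytool -9.9 xtool [-0.  0. -1.] F [ 0.6  0.2 -0.3] w 42.8 q7 0.05
[ 0.  -0.6 -0.1]
```

>>> jog_arm([
  [[0,0,0],[17,0,0],0],
  [[0,0,0],[17,0,0],0],
  [[0,0,0],[17,0,0],0],
  [[0,0,0],[8.5,0,0],0],
  [[0,0,0],[8.5,0,0],0],
  [[0,0,0],[0,0,0],0],
])

```text
clock: 3.75
eef_pos: [587.4, 43.7, 103.7]
tool_rot: [-1.321, 1.57, -3.068]
force: [-0.9, -0.3, 0.7]
width: 42.5
```

```bash
python3 -c "
from h import *
where(); d=get_image('scene'); cv2.imwrite('pics/s1.png',cv2.cvtColor(cv2.resize(d['img'][120:285,140:325],None,fx=3.5,fy=3.5),cv2.COLOR_RGB2BGR))"
```

```text
t 3.75 p [587.4  43.7 103.7] r 52.1 ang 79.1 ytool -10.1 xtool [-0.001 -0.    -1.   ] F [-0.9 -0.3  0.7] w 42.5 q7 0.09
```

View pics/s1.png

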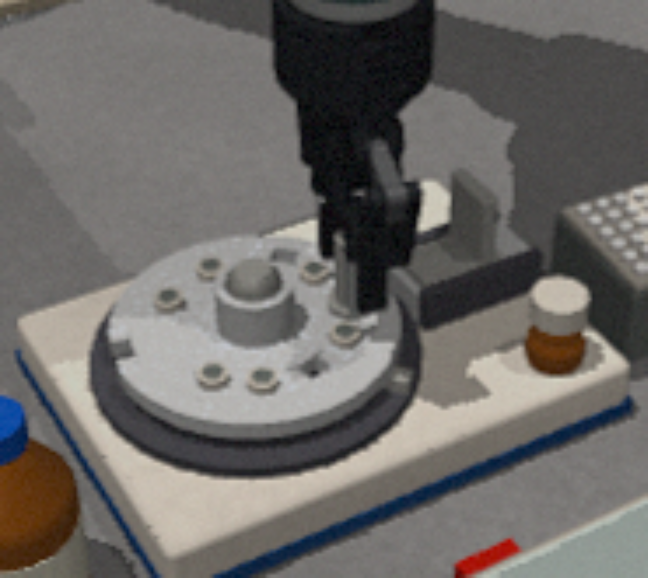

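The peg (345,270) stands between the jaws and the key is at (400,378). I'll sweep it anticlockwise, 4° per row to begin with.

>>> jog_arm([
  [[-4,0,0],[0,-3.63,0.13],0],
  [[-4,0,0],[0,-3.63,0.13],0],
  [[-4,0,0],[0,-3.63,0.13],0],
  [[-4,0,0],[0,-3.63,0.13],0],
  [[-4,0,0],[0,-3.63,0.13],0],
  [[-4,0,0],[0,-3.63,0.13],0],
  [[-4,0,0],[0,-3.63,0.13],0],
  [[-4,0,0],[0,-3.63,0.13],0],
])

```text
clock: 4.8
eef_pos: [561.1, 40.8, 105.3]
tool_rot: [1.221, 1.566, 0.035]
force: [2.3, -0.0, -0.1]
width: 42.8
```

>>> jog_arm([
  [[-4,0,0],[0,-3.63,0.13],0],
  [[-4,0,0],[0,-3.63,0.13],0],
  [[-4,0,0],[0,-3.63,0.13],0],
  [[-4,0,0],[0,-3.63,0.13],0],
  [[-4,0,0],[0,-3.63,0.13],0],
  [[-4,0,0],[0,-3.63,0.13],0],
  [[-4,0,0],[0,-3.63,0.13],0],
  [[-4,0,0],[0,-3.63,0.13],0],
])

```text
clock: 5.8
eef_pos: [538.3, 24.5, 105.3]
tool_rot: [1.01, 1.566, 0.384]
force: [1.6, 3.4, 0.1]
width: 42.6
```

```bash
python3 -c "
from h import *
where(); d=get_image('scene'); cv2.imwrite('pics/s2.png',cv2.cvtColor(cv2.resize(d['img'][120:285,140:325],None,fx=3.5,fy=3.5),cv2.COLOR_RGB2BGR))"
```

```text
t 5.8 p [538.3  24.5 105.3] r 50.6 ang 140.8 ytool 54.1 xtool [ 0.004  0.002 -1.   ] F [1.6 3.4 0.1] w 42.6 q7 0.89
```

View pics/s2.png

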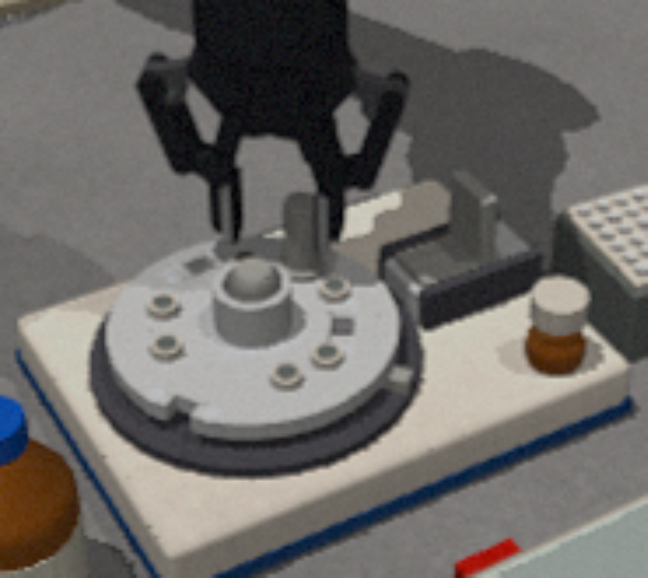

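The disc is turning, with the peg at (303,230), the notch at (180,405) and the key at (400,380). Continuing.

>>> jog_arm([
  [[-4,0,0],[0,-3.63,0.03],0],
  [[-4,0,0],[0,-3.63,0.03],0],
  [[-4,0,0],[0,-3.63,0.03],0],
  [[-4,0,0],[0,-3.63,0.03],0],
  [[-4,0,0],[0,-3.63,0.03],0],
  [[-4,0,0],[0,-3.63,0.03],0],
  [[-4,0,0],[0,-3.63,0.03],0],
  [[-4,0,0],[0,-3.63,0.03],0],
])

```text
clock: 6.85
eef_pos: [526.8, -2.0, 105.1]
tool_rot: [0.73, 1.568, 0.662]
force: [-0.3, 4.0, 2.4]
width: 42.6
```

>>> jog_arm([
  [[-4,0,0],[0,-3.63,0.13],0],
  [[-4,0,0],[0,-3.63,0.13],0],
  [[-4,0,0],[0,-3.63,0.13],0],
  [[-4,0,0],[0,-3.63,0.13],0],
  [[-4,0,0],[0,-3.63,0.13],0],
  [[-4,0,0],[0,-3.63,0.13],0],
  [[-4,0,0],[0,-3.63,0.13],0],
  [[-4,0,0],[0,-3.63,0.13],0],
])

```text
clock: 7.85
eef_pos: [531.3, -30.6, 104.7]
tool_rot: [1.948, 1.57, 2.438]
force: [-1.9, 4.0, 2.3]
width: 43.0
```

```bash
python3 -c "
from h import *
where(); d=get_image('scene'); cv2.imwrite('pics/s3.png',cv2.cvtColor(cv2.resize(d['img'][120:285,140:325],None,fx=3.5,fy=3.5),cv2.COLOR_RGB2BGR))"
```

```text
t 7.85 p [531.3 -30.6 104.7] r 51.6 ang -153.4 ytool 118.1 xtool [-0.001  0.001 -1.   ] F [-1.9  4.   2.3] w 43.0 q7 1.72
```

View pics/s3.png

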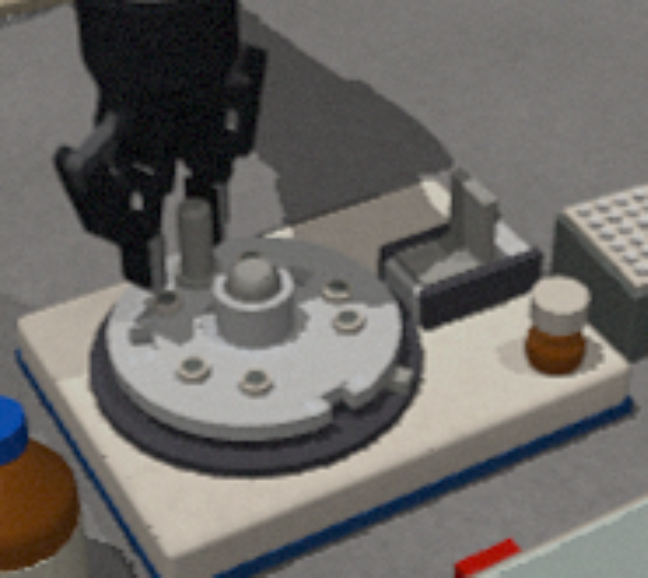

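The notch (332,398) is nearing the key (400,380), with about 28° left. I'm slowing down.

>>> jog_arm([
  [[-2,0,0],[0,-1.82,0.03],0],
  [[-2,0,0],[0,-1.82,0.03],0],
  [[-2,0,0],[0,-1.82,0.03],0],
  [[-2,0,0],[0,-1.82,0.03],0],
  [[-2,0,0],[0,-1.82,0.03],0],
  [[-2,0,0],[0,-1.82,0.03],0],
  [[-2,0,0],[0,-1.82,0.03],0],
  [[-2,0,0],[0,-1.82,0.03],0],
])

```text
clock: 8.9
eef_pos: [540.1, -43.8, 104.2]
tool_rot: [2.694, 1.57, -2.82]
force: [-4.5, 2.8, 2.4]
width: 42.5
```

>>> jog_arm([
  [[-1,0,0],[0,-0.91,0.01],0],
  [[-1,0,0],[0,-0.91,0.01],0],
  [[-1,0,0],[0,-0.91,0.01],0],
  [[-1,0,0],[0,-0.91,0.01],0],
  [[-1,0,0],[0,-0.91,0.01],0],
  [[-1,0,0],[0,-0.91,0.01],0],
  [[-1,0,0],[0,-0.91,0.01],0],
  [[-1,0,0],[0,-0.91,0.01],0],
])

```text
clock: 9.9
eef_pos: [545.5, -48.7, 104.1]
tool_rot: [2.697, 1.57, -2.678]
force: [-4.8, 1.9, -0.9]
width: 42.8
```

```bash
cat >> h.py <<'E'
def disc():
    for n in("scene","top"):
        C=cloud(get_image(n)); e=C[...,:2]-[577.5,-7.5]; r=np.hypot(*np.moveaxis(e,-1,0)); m=(r>60)&(r<71)
        a=np.degrees(np.arctan2(e[...,1],e[...,0])); out=[]
        for k in range(-180,180,45):
            q=m&(a>=k)&(a<k+45); z=C[...,2][q]; z=z[(z<75)&(z>50)]; out.append((k,len(z),round(float(np.median(z)),1) if len(z)else None))
        print(n,out)
E
python3 -c "
from h import *
where(); disc()"
```

```text
t 9.9 p [545.5 -48.7 104.1] r 52.1 ang -127.8 ytool 142.0 xtool [-0.001 -0.    -1.   ] F [-4.8  1.9 -0.9] w 42.8 q7 2.05
scene [(-180, 20, 67.9), (-135, 81, 66.9), (-90, 124, 67.2), (-45, 144, 67.1), (0, 140, 66.8), (45, 110, 67.2), (90, 94, 67.5), (135, 94, 67.5)]
top [(-180, 10, 66.1), (-135, 0, None), (-90, 0, None), (-45, 100, 66.3), (0, 111, 66.1), (45, 123, 66.0), (90, 128, 66.3), (135, 129, 66.1)]
```

>>> jog_arm([
  [[-0.8,0,0],[0,-0.73,0.01],0],
  [[-0.8,0,0],[0,-0.73,0.01],0],
  [[-0.8,0,0],[0,-0.73,0.01],0],
  [[-0.8,0,0],[0,-0.73,0.01],0],
  [[-0.8,0,0],[0,-0.73,0.01],0],
])

```text
clock: 10.62
eef_pos: [549.4, -50.2, 104.5]
tool_rot: [-0.673, 1.57, 0.305]
force: [-1.5, 1.5, -0.1]
width: 42.7
```

```bash
python3 -c "
from h import *
where(); disc(); d=get_image('scene'); cv2.imwrite('pics/s4.png',cv2.cvtColor(cv2.resize(d['img'][120:285,140:325],None,fx=3.5,fy=3.5),cv2.COLOR_RGB2BGR))"
```

```text
t 10.625 p [549.4 -50.2 104.5] r 51.2 ang -123.4 ytool 146.0 xtool [ 0.001  0.    -1.   ] F [-1.5  1.5 -0.1] w 42.7 q7 2.11
scene [(-180, 27, 59.5), (-135, 87, 59.4), (-90, 128, 59.1), (-45, 136, 59.4), (0, 115, 59.3), (45, 121, 59.2), (90, 100, 59.4), (135, 82, 59.6)]
top [(-180, 24, 58.8), (-135, 0, None), (-90, 0, None), (-45, 105, 58.4), (0, 115, 58.0), (45, 122, 58.1), (90, 126, 58.2), (135, 129, 58.2)]
```

View pics/s4.png

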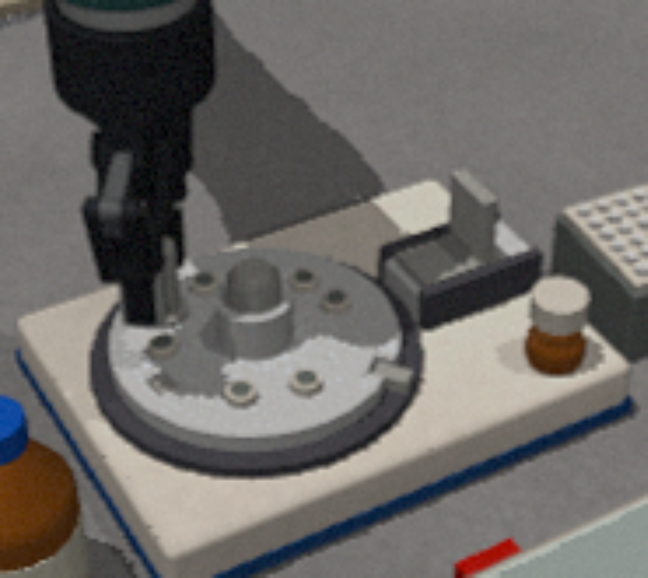

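The disc has dropped: its top is now at 58 mm all round, was 66, and the key sits in the notch at (392,372). I'll back off the peg, rise, turn the wrist and shut the gripper for the bolt.

>>> jog_arm([
  [[0,0,0],[0,5,0],0],
  [[0,0,0],[0,5,0],0],
  [[0,0,0],[-15,0,0],0],
  [[0,0,0],[-25,0,0],0],
  [[0,0,0],[-35,0,0],0],
  [[10.5,0,0],[0,0,0],1],
  [[10.5,0,0],[0,0,0],1],
  [[10.5,0,0],[0,0,0],1],
])

```text
clock: 11.78
eef_pos: [540.9, -44.8, 180.6]
tool_rot: [-0.363, 1.569, 0.058]
force: [0.5, -0.8, 0.2]
width: -0.2
```

>>> jog_arm([
  [[10.5,0,0],[0,0,0],1],
  [[10.5,0,0],[0,0,0],1],
  [[10.5,0,0],[0,0,0],1],
  [[10.5,0,0],[0,0,0],1],
  [[10.5,0,0],[0,0,0],1],
  [[10.5,0,0],[0,0,0],1],
  [[10.5,0,0],[0,0,0],1],
  [[10.5,0,0],[0,0,0],1],
])

```text
clock: 12.78
eef_pos: [540.9, -44.3, 180.4]
tool_rot: [1.716, 1.569, 0.671]
force: [-0.6, -0.5, 0.2]
width: -0.1
```

>>> jog_arm([
  [[10.5,0,0],[0,0,0],1],
  [[10.5,0,0],[0,0,0],1],
  [[8,0,0],[0,0,0],1],
  [[0,0,0],[0,0,0],1],
])

```text
clock: 13.28
eef_pos: [540.9, -44.3, 180.1]
tool_rot: [2.106, 1.57, 0.563]
force: [-0.8, 0.2, -0.6]
width: 0.1
```

```bash
python3 -c "
from h import *
p,R=where(); print((R.T@(np.array([571.5,152,p[2]])-p)).round(1))"
```

```text
t 13.275 p [540.9 -44.3 180.1] r 51.9 ang -134.9 ytool 1.6 xtool [ 0.001  0.001 -1.   ] F [-0.8  0.2 -0.6] w 0.1 q7 0.26
[   0.2   36.  -195.4]
```

>>> jog_arm([
  [[0,0,0],[0,9,-49],1],
  [[0,0,0],[0,9,-49],1],
  [[0,0,0],[0,9,-49],1],
  [[0,0,0],[0,9,-49],1],
  [[0,0,0],[0,0,0],1],
  [[0,0,0],[20,0,0],1],
])

```text
clock: 14.02
eef_pos: [572.7, 152.6, 160.7]
tool_rot: [1.914, 1.567, 0.372]
force: [-0.3, -0.2, -1.1]
width: -0.1
```

```bash
python3 -c "
from h import *
where(); d=get_image('scene'); cv2.imwrite('pics/s5.png',cv2.cvtColor(cv2.resize(d['img'][110:275,170:355],None,fx=3.5,fy=3.5),cv2.COLOR_RGB2BGR))
C=cloud(d); z=C[...,2]; m=(abs(C[...,0]-573)<25)&(abs(C[...,1]-124)<14)&(z>85)&(z<112); Q=C[m]; print(len(Q),np.percentile(Q,[2,50,98],axis=0).round(1))"
```

```text
t 14.025 p [572.7 152.6 160.7] r 160.2 ang 91.7 ytool 1.7 xtool [ 0.003  0.001 -1.   ] F [-0.3 -0.2 -1.1] w -0.1 q7 -0.06
187 [[557.1 118.8  86.1]
 [577.3 121.  101. ]
 [590.2 129.7 109.5]]
```

View pics/s5.png

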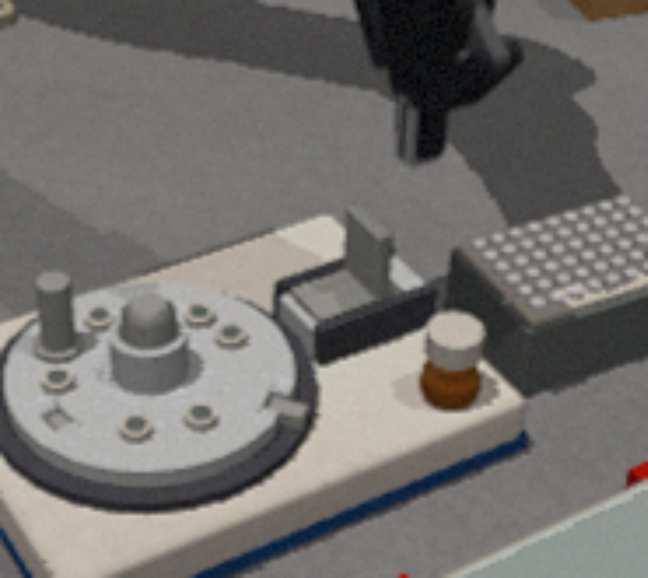

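The disc sits flat with its peg free, at (55,310). The tab is at (370,245) and the fingers are behind it. I'll descend and push.

>>> jog_arm([
  [[0,0,0],[15,0,0],1],
  [[0,0,0],[15,0,0],1],
  [[0,0,0],[15,0,0],1],
  [[0,0,0],[12,0,0],1],
  [[0,0,0],[0,0,0],1],
  [[0,0,0],[0,0,3],1],
  [[0,0,0],[0,0,3],1],
])

```text
clock: 14.95
eef_pos: [572.2, 145.8, 102.9]
tool_rot: [1.698, 1.57, 0.153]
force: [-0.0, -0.3, -0.6]
width: -0.1
```

>>> jog_arm([
  [[0,0,0],[0,0,3],1],
  [[0,0,0],[0,0,3],1],
  [[0,0,0],[0,0,3],1],
  [[0,0,0],[0,0,3],1],
  [[0,0,0],[0,0,3],1],
])

```text
clock: 15.58
eef_pos: [572.4, 131.2, 102.5]
tool_rot: [2.186, 1.57, 0.641]
force: [0.3, 1.9, 1.8]
width: 0.1
```

>>> jog_arm([
  [[0,0,0],[0,0,3],1],
  [[0,0,0],[0,0,3],1],
  [[0,0,0],[0,0,3],1],
  [[0,0,0],[0,0,3],1],
])

```text
clock: 16.08
eef_pos: [572.7, 118.8, 102.3]
tool_rot: [1.618, 1.57, 0.072]
force: [1.2, 3.3, 1.6]
width: 0.4
```

>>> jog_arm([
  [[0,0,0],[0,0,2],1],
  [[0,0,0],[0,0,2],1],
  [[0,0,0],[0,0,1],1],
  [[0,0,0],[0,0,1],1],
])

```text
clock: 16.58
eef_pos: [572.6, 113.1, 102.3]
tool_rot: [2.66, 1.571, 1.115]
force: [1.4, 1.9, 0.3]
width: -0.1
```

>>> jog_arm([
  [[0,0,0],[0,0,1],1],
  [[0,0,0],[0,0,1],1],
])

```text
clock: 16.82
eef_pos: [572.6, 112.8, 102.3]
tool_rot: [3.061, 1.569, 1.516]
force: [1.7, 7.6, 0.2]
width: 0.3
```

>>> jog_arm([
  [[0,0,0],[0,0,1],1],
  [[0,0,0],[0,0,0],1],
])

```text
clock: 17.08
eef_pos: [572.6, 112.7, 102.3]
tool_rot: [3.07, 1.568, 1.526]
force: [1.3, 7.7, -0.7]
width: 0.1
```

>>> jog_arm([
  [[0,0,0],[0,0,2],1],
  [[0,0,0],[0,0,1],1],
  [[0,0,0],[0,0,0],1],
])

```text
clock: 17.45
eef_pos: [572.6, 112.7, 102.4]
tool_rot: [3.077, 1.565, 1.535]
force: [1.5, 11.7, -0.5]
width: 0.1
```

>>> jog_arm([
  [[0,0,0],[0,0,-6],1],
  [[0,0,0],[0,0,-8],1],
  [[0,0,0],[-20,0,-5],1],
  [[0,0,0],[-40,0,0],1],
  [[0,0,0],[-50,0,0],1],
  [[0,0,0],[0,0,-50],1],
  [[0,0,0],[0,0,-50],1],
  [[0,0,0],[0,0,0],1],
])

```text
clock: 18.45
eef_pos: [568.1, 231.3, 211.7]
tool_rot: [-2.484, 1.568, 2.261]
force: [-0.5, -0.3, -0.2]
width: 0.1
```

```bash
python3 -c "
from h import *
where(); disc(); d=get_image('scene'); cv2.imwrite('pics/s6.png',cv2.cvtColor(cv2.resize(d['img'][110:320,110:360],None,fx=2.8,fy=2.8),cv2.COLOR_RGB2BGR))
C=cloud(get_image('top')); z=C[...,2]; m=(abs(C[...,0]-573)<25)&(abs(C[...,1]-105)<40)&(z>85)&(z<112); Q=C[m]; print(len(Q),np.percentile(Q,[2,50,98],axis=0).round(1))
for n,c,lo in(('jar',(648,131),75),('bottle',(690,-155),100),('rack',(590,235),50)):
  for f,A in(('before',np.load('top0.npy')),('now',C)):
    m=(np.hypot(A[...,0]-c[0],A[...,1]-c[1])<90*(n!='jar')+25*(n=='jar'))&(A[...,2]>lo)&(A[...,2]<130); print(n,f,m.sum(),A[m].mean(0).round(1))"
```

```text
t 18.45 p [568.1 231.3 211.7] r 238.9 ang 92.3 ytool 1.9 xtool [-0.002  0.002 -1.   ] F [-0.5 -0.3 -0.2] w 0.1 q7 -0.2
scene [(-180, 31, 59.8), (-135, 120, 59.7), (-90, 124, 59.2), (-45, 132, 59.3), (0, 121, 59.2), (45, 135, 59.5), (90, 106, 59.8), (135, 81, 59.4)]
top [(-180, 125, 58.6), (-135, 119, 58.3), (-90, 115, 58.1), (-45, 118, 58.3), (0, 116, 58.2), (45, 116, 58.3), (90, 127, 58.4), (135, 129, 58.2)]
104 [[556.9  92.   88.4]
 [572.3  97.8 106.1]
 [590.5 101.9 108.6]]
jar before 169 [648.9 130.6  84.8]
jar now 172 [648.6 130.5  84.9]
bottle before 214 [ 639.1 -158.4  118.3]
bottle now 216 [ 639.  -158.3  118.2]
rack before 2163 [594.6 249.6  55.2]
rack now 1121 [591.6 219.7  55.4]
```

View pics/s6.png

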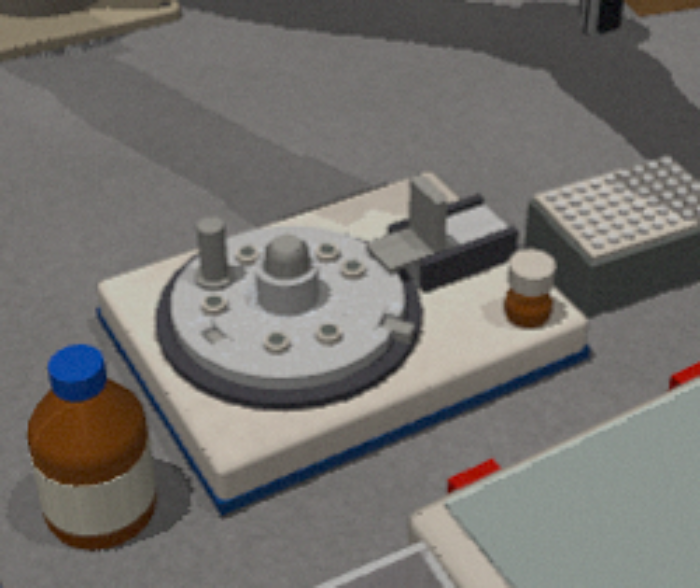

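The blade is over the rim, the disc is flat and the gripper is clear. The lower rack count comes from the arm hiding part of it in the top view; the scene view shows it in place.

```bash
python3 -c "
from cell import *
print(finish_job())"
```

```text
the job is handed in; nothing more can be done
None
```

The carousel is seated flat, the retaining bolt is pushed home over its rim, and I handed the job in at about 18.6 s.

- **Carousel:** I caged the peg loosely between half-open jaws and pushed it about 141° anticlockwise. I slowed down near the key until the disc dropped. Its top went from 66 mm to 58 mm all round in the top view; the scene camera reads about 1 mm higher, both before and after. The key shows in the rim notch.
- **Bolt:** I pushed the tab with shut fingers from behind until it stopped dead. The TCP held at y = 112.7 while the push rose from about 8 to 12 N. That puts the tab's outer face at y ≈ 102, where the end stop should be. The last picture shows the blade over the rim.
- **Bolt travel disagrees slightly:** the depth image gave 26–28 mm rather than 30. I put that down to its edge noise and trusted the hard stop.
- **Left alone:** the jar and bottle measured within 0.3 mm of where they started. The rack was partly hidden by the arm in the top view, so I have no clean number for it. It looks unmoved in the scene view, and the wrist force gave no sign of contact near it.
- **Arm:** it ended clear, at z ≈ 212 mm with about 0 N on it and nothing held. The highest force I read was about 12 N.

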